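Set soap bars out to dry

ROBOT

A 6-joint arm with a two-finger parallel gripper is mounted at the origin on the work surface. World frame = base frame: x ahead of the robot, y to its left, z up, the work surface at z = 0. Lengths are in m, angles in rad, forces in N, time in s.
With the tool pointing down it reaches from about 0.25 to 0.8 m from the base axis. Payload 3.9 kg.
Tool frame: the origin (TCP) lies midway between the tips of the shut fingers; the grasp point (between the pads) lies 19 mm behind it; z points along the fingers, y is the line along which they close (so a half turn about z gives the same grasp; the last joint's range is limited). The gripper opens to 85 mm and grips with 20 to 120 N. Pads are 22 mm wide; open, the fingers measure 114 mm over their backs; the gripper's body (76 mm by 85 mm) begins 54 mm behind the grasp point. The pads swing forward as they close: fully open they stand 13 mm farther back than shut.
Start: joints at [1.295, 0.26, -0.138, 1.173, 0, 1.571], TCP at [0.143, 0.505, 0.231] pointing down, gripper open.
Joint ranges: [-2.78, 2.78], [-0.83, 1.72], [-1.28, 1.37], [-1.9, 2.12], [-1.57, 1.48], [-3.14, 3.14]. Speed limits (rad/s): [2.57, 2.57, 3.14, 3.14, 3.14, 3.14].

INTERFACE

Orientations are given as a rotation vector (axis times angle).
In Python, from workcell import env gives the robot as it stands.
- The arm moves only by the tool step_arm, never from a script. Its argument "moves" is a list of rows, each a list of 7 numbers: the turn, a rotation vector about the tool's x, y, z in degrees, then the shift along the tool's x, y, z in m, then the opening, from 0 (shut) to 1 (fully open). In form: [[wx, wy, wz, dx, dy, dz, claw], ...]. A call has 1 to 20 rows; each row shifts and turns the commanded pose from where the row before left it, along the tool's axes as they then stand; what a row does not reach is not made up. A row lasts 1/12 s, in which the tool goes at most 41.7 mm and 7.16 degrees, less where a joint would pass 70% of its speed; a pose out of reach is approached as far as the arm can. A call with a gripper value outside its range is refused whole. The fingers move at their own pace and stop on an object; "force" is the grip in N (left out, the last holds). Time passes only in rows, so rows that do not move let the fingers close. It gives the time, the measured TCP pose, the force, the opening and the grip force at its end, in the units of the state.
- env.read_state(): the state, without advancing time (a new reading comes with each control period).
- env.get_image(name): name is "scene" or "top" or "wrist"; returns a dict with "img" (420x560x3 uint8, red, green, blue), "fx", "fy", "cx", "cy" (pixels), "camera_from_world" (4x4, takes a point from world to camera coordinates); the wrist camera has in their place "mount" (4x4, takes a point from camera to tool coordinates, whose origin is the TCP and whose axes are the flange's). Camera axes: x right, y up, looking along -z (the intrinsics and any distortion apply to the point x, -y, -z); pixel columns grow to the right and rows downward; lengths in m; the calibration is good to about 2 mm. A picture is of the moment at which its call begins: read the wrist's pose just before it. There is no depth.
- env.job_done(): hands the job in; it is judged then, once.
The state is a dict: "time": time; "joint_positions": joint angles; "joint_vel": joint speeds; "effort": joint torques, N m; "tool_pos": TCP position; "tcp_rot": TCP orientation; "contact_force": force on the tool from outside, world axes, zero at the start; "torque": the same for the moment, N m; "grip_width": opening from 0.0 (shut) to 1.0 (fully open); "gripper_force": force on a finger pad.
Only numpy, scipy, OpenCV 4.12 (cv2) and the standard library are available. Lean on these libraries where they do the work, as an engineer would, in place of code of your own. Each camera call takes 0.05 s, during which the arm holds its last target. There are 200 camera calls.

TASK

Deal the soap bars from the grey board into the two drying trays, one to each tray in turn, for as many full rounds as the bars allow, so that both trays hold the same number lying flat, one to a compartment; an odd bar left over stays flat on the grey board. Then slide the scraper blade first, fully home, into the slot of its wooden dock and let it lie there, and last of all press the black rocker over so that the drying fan is on. Leave the other things on the worktop where they are.

Things in the scene. Friction and masses are not known exactly. Their poses are not given: they have to be found in the camera images.
- bar1: Plain cream bar of soap, a block 64 mm long (its x axis) x 38 mm wide (y) x 26 mm high (z), edges rounded 5 mm, 50 to 100 g; origin at the centre of its underside. Six such bars exist, four to six are present in a run (None: absent, or held); all start flat on the grey board.
- bar2: Plain cream bar of soap, a block 64 mm long (its x axis) x 38 mm wide (y) x 26 mm high (z), edges rounded 5 mm, 50 to 100 g; origin at the centre of its underside. Six such bars exist, four to six are present in a run (None: absent, or held); all start flat on the grey board.
- bar3: Plain cream bar of soap, a block 64 mm long (its x axis) x 38 mm wide (y) x 26 mm high (z), edges rounded 5 mm, 50 to 100 g; origin at the centre of its underside. Six such bars exist, four to six are present in a run (None: absent, or held); all start flat on the grey board.
- bar4: Plain cream bar of soap, a block 64 mm long (its x axis) x 38 mm wide (y) x 26 mm high (z), edges rounded 5 mm, 50 to 100 g; origin at the centre of its underside. Six such bars exist, four to six are present in a run (None: absent, or held); all start flat on the grey board.
- bar5: Plain cream bar of soap, a block 64 mm long (its x axis) x 38 mm wide (y) x 26 mm high (z), edges rounded 5 mm, 50 to 100 g; origin at the centre of its underside. Six such bars exist, four to six are present in a run (None: absent, or held); all start flat on the grey board.
- bar6: Plain cream bar of soap, a block 64 mm long (its x axis) x 38 mm wide (y) x 26 mm high (z), edges rounded 5 mm, 50 to 100 g; origin at the centre of its underside. Six such bars exist, four to six are present in a run (None: absent, or held); all start flat on the grey board.
- tray1: Low wooden drying tray, fixed, starts empty, 246 mm long (its x) x 74 mm wide, three open compartments in a row along x, each inside 76 x 64 mm for one bar lying along x; floors 6 mm above the worktop, lips 5 mm and dark dividers 4 mm thick, only 7 mm above the floors (top 13 mm above the worktop). Origin: centre of its underside.
- tray2: Low wooden drying tray, fixed, starts empty, 246 mm long (its x) x 74 mm wide, three open compartments in a row along x, each inside 76 x 64 mm for one bar lying along x; floors 6 mm above the worktop, lips 5 mm and dark dividers 4 mm thick, only 7 mm above the floors (top 13 mm above the worktop). Origin: centre of its underside.
- tray1_a: Floor of the nearest (-x) compartment of tray1 (x = -80 mm in the tray frame), 76 x 64 mm, 6 mm thick; origin at the centre of its underside, its top is where the bar lies.
- tray1_b: Floor of the middle compartment of tray1 (x = 0 mm in the tray frame), 76 x 64 mm, 6 mm thick; origin at the centre of its underside, its top is where the bar lies.
- tray1_c: Floor of the farthest (+x) compartment of tray1 (x = 80 mm in the tray frame), 76 x 64 mm, 6 mm thick; origin at the centre of its underside, its top is where the bar lies.
- tray2_a: Floor of the nearest (-x) compartment of tray2 (x = -80 mm in the tray frame), 76 x 64 mm, 6 mm thick; origin at the centre of its underside, its top is where the bar lies.
- tray2_b: Floor of the middle compartment of tray2 (x = 0 mm in the tray frame), 76 x 64 mm, 6 mm thick; origin at the centre of its underside, its top is where the bar lies.
- tray2_c: Floor of the farthest (+x) compartment of tray2 (x = 80 mm in the tray frame), 76 x 64 mm, 6 mm thick; origin at the centre of its underside, its top is where the bar lies.
- board: Grey slab, fixed, 245 mm (its x) x 150 mm (y) x 10 mm thick, on which the bars start, in up to three rows of two, all roughly along its x axis. Origin at the centre of its underside. The two trays and the board lie side by side; which is where varies.
- scraper: Scraper lying flat, 180 mm long along its x, about 120 g. Dark wooden handle x = -90 to +10 mm, 26 mm wide, 22 mm high; steel blade x = +10 to +90 mm, 66 mm wide, 3 mm thick, its underside level with the handle underside (z = 0). Origin: on the underside at mid length. Centre of mass at about x = -20 mm: pinch the handle near there from above.
- dock: Fixed wooden dock: base plate 210 mm (its x) x 100 mm x 6 mm; on x = +15 to +105 mm stands a block, top 29 mm above the worktop, with a flat slot open to -x: 78 mm wide, 13 mm high (6 to 19 mm above the worktop), 75 mm deep. The scraper slides in along +x; home, its blade reaches the slot back and the whole tool lies flat on the plate. Origin: centre of underside.
- slot_back (a point): Middle of the slot's back wall, on the slot floor, 75 mm from its mouth, 6 mm above the worktop; x axis is the push direction. With the scraper home its origin is 90 mm before this point.
- rocker (a joint): On a fixed grey box (135 x 80 mm, side cheeks 39 mm high, 64 mm apart): black paddle 120 x 58 x 10 mm, hinge along box y 34 mm above the worktop, a heavy steel rib upright on its middle (14 mm thick, to 80 mm high). -0.26 rad = off (end on the box -x side, nearer the robot, raised), 0 = level, +0.26 = on (that end down). About 2 N down on the raised end; past level it snaps over.
- rocker_near (a point): Where to press: paddle top by the white bar at its -x end, 48 mm from the hinge line; x axis along the paddle, towards the other end. Height above the worktop about 56 mm when off, 44 mm level, 31 mm on. Pressed straight down to 36 mm it is past level and goes over.
- mug: Bystander: the white mug; leave it alone. Origin at the centre of its underside.
- jar: Bystander: the glass jar; leave it alone. Origin at the centre of its underside.
- brush: Bystander: the nail brush; leave it alone. Origin at the centre of its underside.
- tin: Bystander: the round tin; leave it alone. Origin at the centre of its underside.
There are look-alikes about, which are no part of the job. What is shaped like the bar3 but blue is not meant.

How it is judged:
By the outcome, as a careful person would: the job done as asked, in the order asked, and still so for the second after the job is handed in, with the robot touching nothing.
Of bar1, bar2, bar3, bar4, bar5, bar6 only 4 to 6 are there at a start; the rules pass over those that are not, and their reading is None.
At some moment in a run one of bar1, bar2, bar3, bar4, bar5, bar6, scraper may be knocked a few centimetres aside while the robot is not near it.
Once in a run the grip may slacken for a moment while it holds something.
It also fails if it takes over 210 s, if anything falls off the work surface, if the arm or the gripper's body presses on something with over 40 N, if the wrist force passes 120 N, or if a joint passes its speed limit or range.

## Working session

There is one attempt and no reset: what is moved stays moved. The work goes in short steps, Python scripts to look and compute and a tool call to move; the robot and the scene stay as the last step left them, time stands still between calls to the robot, and variables do not carry over. Pictures are saved under pics/ and viewed, at most 14 in all, crops included, and the job is handed in when it is done.

Besides the shell and the picture viewer there is one more tool, called after ">>>" by a JSON object that holds its "api" and its "payload", one argument or row to a line. step_arm: Moves the arm, as the interface text tells. Its arguments: {"type":"object","properties":{"moves":{"type":"array","items":{"type":"array","items":{"type":"number"}}},"force":{"type":"number"}},"required":["moves"]}

```bash
mkdir -p pics; ls; python3 - <<'E'
from workcell import env
import cv2,numpy as np,pickle
s=env.read_state();print(s)
for n in("top","scene"):
    d=env.get_image(n);cv2.imwrite(f"pics/{n}0.png",d["img"][:,:,::-1]);pickle.dump(d,open(f"{n}0.pkl","wb"))
    print({k:v for k,v in d.items() if k!="img"})
d=env.get_image("wrist");print({k:v for k,v in d.items() if k!="img"})
E
```

```text
pics
{'time': 0.0, 'joint_positions': array([ 1.29499187e+00,  2.60688717e-01, -1.39372056e-01,  1.17268917e+00,
        7.13861938e-06,  1.57077544e+00]), 'joint_vel': array([-0.00142247,  0.00168266, -0.00240493, -0.00088845, -0.00156479,
       -0.00048696]), 'effort': array([-1.78334452e-03, -4.05678892e+01,  2.53923243e+01,  1.87961420e-02,
       -1.31161669e-04,  5.71208062e-06]), 'tool_pos': array([0.14278199, 0.50450753, 0.2304613 ]), 'tcp_rot': array([-4.31790228e-01, -3.11149811e+00,  3.03778616e-03]), 'contact_force': array([-0.02786007,  1.17268177, -0.19895808]), 'torque': array([ 0.02952037, -0.05313049, -0.05131598]), 'gripper_force': 0.0, 'grip_width': 0.9946204460458932}
{'fx': 527.3841051877532, 'fy': 527.3841051877532, 'cx': 270.54919372590297, 'cy': 202.3508569271138, 'camera_from_world': array([[ 2.39753792e-03, -9.99861509e-01, -1.64686230e-02,
         2.47466076e-02],
       [ 9.96557062e-01,  1.02412037e-03,  8.29033979e-02,
        -5.57805092e-01],
       [-8.28750507e-02, -1.66106866e-02,  9.96421503e-01,
        -1.34553163e+00],
       [ 0.00000000e+00,
[... 185 characters left out ...]
: array([[ 0.01318419,  0.99985048, -0.01118921, -0.00424104],
       [-0.64558483,  0.017057  ,  0.76349806,  0.30733876],
       [ 0.76357476, -0.00284252,  0.64571318, -1.41076432],
       [ 0.        ,  0.        ,  0.        ,  1.        ]])}
{'fx': 378.3293954681228, 'fy': 378.3293954681228, 'cx': 281.6411685280167, 'cy': 205.15191321670216, 'mount': array([[ 1.15640112e-03,  9.51353649e-01,  3.08098845e-01,
         7.96811449e-02],
       [ 9.99999218e-01, -9.53407176e-04, -8.09392277e-04,
         4.02472787e-04],
       [-4.76274646e-04,  3.08099540e-01, -9.51354007e-01,
        -1.43464133e-01],
       [ 0.00000000e+00,  0.00000000e+00,  0.00000000e+00,
         1.00000000e+00]])}
```

View pics/top0.png

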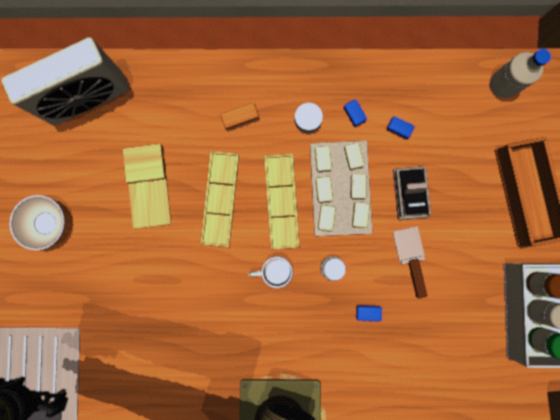

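View pics/scene0.png

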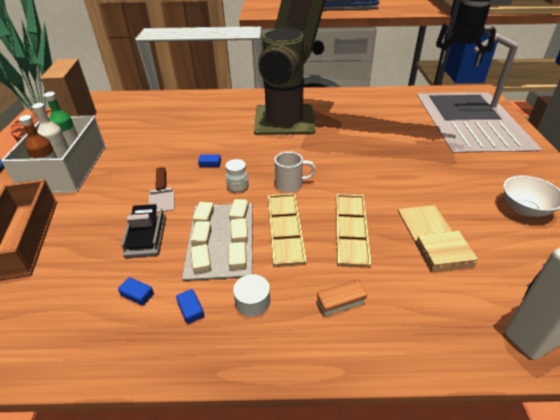

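The top view shows six cream bars at (323,158), (354,155), (323,188), (359,186), (327,217) and (361,215). The blue look-alikes at (355,112), (401,128) and (369,313) are not part of the job. The trays are at (220,199) and (282,201), the dock at (147,186), the scraper at (412,262) and the rocker box at (411,193). The other loose things are the mug (277,272), jar (334,268), tin (308,117) and brush (240,117).

With six bars I need three full rounds. Next I'll take a close crop and measure.

```bash
cat > h.py <<'E'
from workcell import env
import cv2,numpy as np
from scipy.spatial.transform import Rotation as R
def ray(d,uv,z):
    M=d["camera_from_world"];Rm=M[:3,:3];c=-Rm.T@M[:3,3]
    uv=np.atleast_2d(uv).astype(float)
    v=np.c_[(uv[:,0]-d["cx"])/d["fx"],-(uv[:,1]-d["cy"])/d["fy"],-np.ones(len(uv))]@Rm
    return (c+v*((z-c[2])/v[:,2])[:,None])
def proj(d,P):
    p=np.atleast_2d(P)@d["camera_from_world"][:3,:3].T+d["camera_from_world"][:3,3]
    return np.c_[d["cx"]+d["fx"]*p[:,0]/-p[:,2],d["cy"]-d["fy"]*p[:,1]/-p[:,2]]
def wrist():
    s=env.read_state();d=env.get_image("wrist")
    T=np.eye(4);T[:3,:3]=R.from_rotvec(s["tcp_rot"]).as_matrix();T[:3,3]=s["tool_pos"]
    d["camera_from_world"]=np.linalg.inv(T@d["mount"]);return d
def blobs(d,mask,z,amin=50):
    """world centre, long-axis yaw (deg), size (mm) of mask blobs on plane z"""
    out=[]
    for c in cv2.findContours(mask.astype(np.uint8),cv2.RETR_EXTERNAL,cv2.CHAIN_APPROX_NONE)[0]:
        if cv2.contourArea(c)<amin: continue
        w=(ray(d,c[:,0],z)[:,:2]*1000).astype(np.float32)
        (x,y),(a,b),t=cv2.minAreaRect(w)
        if a<b:a,b,t=b,a,t+90
        m=cv2.moments(c);uv=[m["m10"]/m["m00"],m["m01"]/m["m00"]]
        ce=ray(d,uv,z)[0]*1000
        out.append((np.round(uv),np.round(ce[:2],1),np.round((x,y),1),round((t+90)%180-90,1),np.round((a,b))))
    return out
E
python3 - <<'E'
from h import *
import pickle
d=pickle.load(open("top0.pkl","rb"));im=d["img"]
cv2.imwrite("pics/crop.png",cv2.resize(im[125:315,110:440,::-1],None,fx=2.4,fy=2.4,interpolation=cv2.INTER_CUBIC))
h=cv2.cvtColor(im,cv2.COLOR_RGB2HSV)
for p in [(323,158),(323,172),(359,186),(340,190),(210,170),(282,201),(143,163),(408,245),(418,280),(411,200),(180,200)]:print(p,h[p[1],p[0]])
m=(h[...,1]<75)&(h[...,2]>190);m[:, :310]=0;m[:,375:]=0;m[:135]=0;m[240:]=0
for b in blobs(d,m,.036):print("bar",*b)
t=(h[...,0]>=20)&(h[...,0]<35)&(h[...,1]>90)&(h[...,2]>120)
t=cv2.morphologyEx(t.astype(np.uint8),cv2.MORPH_CLOSE,np.ones((5,5)));t[:,310:]=0
for b in blobs(d,t,.013,500):print("tray/dock",*b)
E
```

```text
(323, 158) [ 42  18 209]
(323, 172) [ 17  47 163]
(359, 186) [ 41  19 211]
(340, 190) [ 18  47 189]
(210, 170) [ 26 122 170]
(282, 201) [ 26 116 205]
(143, 163) [ 29 108 204]
(408, 245) [ 11  46 199]
(418, 280) [ 10 182  94]
(411, 200) [ 0 30 17]
(180, 200) [ 12 193 198]
bar [327. 217.] [ 518.6 -119. ] [ 518.8 -119.1] -7.0 [59. 34.]
bar [361. 214.] [ 526.6 -207.1] [ 526.6 -210.8] -6.3 [59. 41.]
bar [327. 185.] [ 600.6 -119.3] [ 610.9 -125.5] -35.4 [106.  61.]
bar [357. 170.] [ 641. -197.] [ 642.4 -199.5] 7.5 [141.  44.]
bar [324. 156.] [ 677.2 -113. ] [ 679.2 -122.7] -79.6 [72. 67.]
tray/dock [281. 201.] [561.8  -2.5] [562.6  -2.4] 3.9 [244.  74.]
tray/dock [219. 198.] [569.  159.9] [569.  159.6] -5.4 [244.  75.]
tray/dock [147. 186.] [602.3 352.1] [602.4 352.5] 9.5 [216. 104.]
```

View pics/crop.png

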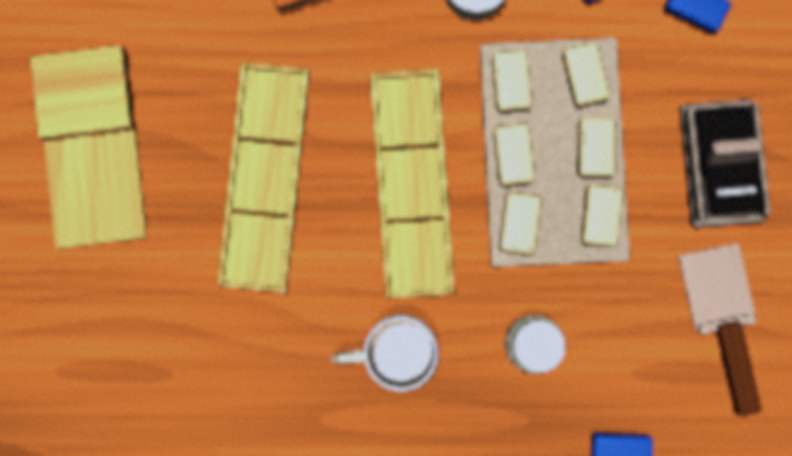

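The crop shows the six cream bars and both empty trays clearly. The dock block is on the far side with its mouth toward the robot. The rocker's white bar is at crop (736,191), and the scraper's blade points away from the robot. I'll tighten the bar mask and then move.

```bash
cat >> h.py <<'E'
def bars(d,z=.036,box=(310,375,135,240)):
    h=cv2.cvtColor(d["img"],cv2.COLOR_RGB2HSV)
    m=((h[...,1]<60)&(h[...,0]>=23)&(h[...,2]>120));k=np.zeros_like(m);k[box[2]:box[3],box[0]:box[1]]=1
    return blobs(d,m&k,z,60)
E
python3 - <<'E'
from h import *
import pickle
d=pickle.load(open("top0.pkl","rb"));im=d["img"]
for b in bars(d):print("bar",*b)
h=cv2.cvtColor(im,cv2.COLOR_RGB2HSV)
m=(h[...,2]<130);m[:230]=0;m[305:]=0;m[:,400:][:, 40:]=0;m[:,:400]=0
for b in blobs(d,m,.022):print("handle",*b)
m=(h[...,1]<90)&(h[...,2]>140);m[:224]=0;m[270:]=0;m[:,:390]=0;m[:,430:]=0
for b in blobs(d,m,.003):print("blade",*b)
# rocker
print("white bar", ray(d,[110+736/2.4,125+191/2.4],.056), "rib",ray(d,[110+736/2.4,125+147/2.4],.08))
# tray compartments
for c,t in(((.5622,-.0025),3.9),((.569,.1598),-5.4)):
    for k in(-.08,0,.08):print(np.round([c[0]+k*np.cos(np.radians(t)),c[1]+k*np.sin(np.radians(t)),t],4))
E
```

```text
bar [327. 217.] [ 519.2 -118.4] [ 518.9 -118.6] -9.2 [62. 36.]
bar [361. 214.] [ 527.  -206.4] [ 527.3 -206.9] -6.4 [62. 36.]
bar [324. 188.] [ 593.6 -112.3] [ 593.5 -112.9] 6.0 [62. 36.]
bar [359. 186.] [ 600.3 -201.7] [ 600.4 -201.9] -0.7 [60. 36.]
bar [323. 157.] [ 673.3 -110.2] [ 673.4 -110.8] 3.9 [61. 36.]
bar [354. 155.] [ 680.8 -190.4] [ 680.9 -190.8] 12.5 [62. 36.]
handle [417. 278.] [ 364.  -348.8] [ 364.8 -348.4] 12.0 [99. 29.]
blade [408. 245.] [ 449.5 -333.4] [ 448.3 -333.7] 12.2 [87. 65.]
white bar [[ 0.5497786  -0.34328313  0.056     ]] rib [[ 0.5935378  -0.33797626  0.08      ]]
[ 0.4824 -0.0079  3.9   ]
[ 5.622e-01 -2.500e-03  3.900e+00]
[6.42e-01 2.90e-03 3.90e+00]
[ 0.4894  0.1673 -5.4   ]
[ 0.569   0.1598 -5.4   ]
[ 0.6486  0.1523 -5.4   ]
```

>>> {"api": "step_arm", "payload": {
  "moves": [
    [0,0,-7,0,0,0,0.7],
    [0,0,-7,0,0,0,0.7],
    [0,0,-1.8,0,0,0,0.7]
  ],
  "force": 40
}}

```text
time: 0.4
tool_pos: [0.1429, 0.5049, 0.2309]
tcp_rot: [0.007, -3.141, 0.001]
contact_force: [0.5, 0.2, -0.3]
grip_width: 0.701
gripper_force: 0.0
```

>>> {"api": "step_arm", "payload": {
  "moves": [
    [0,0,0,-0.0209,-0.0346,0.005,0.7],
    [0,0,0,-0.0209,-0.0346,0.005,0.7],
    [0,0,0,-0.0209,-0.0346,0.005,0.7],
    [0,0,0,-0.0209,-0.0346,0.005,0.7],
    [0,0,0,-0.0209,-0.0346,0.005,0.7],
    [0,0,0,-0.0209,-0.0346,0.005,0.7],
    [0,0,0,-0.0209,-0.0346,0.005,0.7],
    [0,0,0,-0.0209,-0.0346,0.005,0.7],
    [0,0,0,-0.0209,-0.0346,0.005,0.7],
    [0,0,0,-0.0209,-0.0346,0.005,0.7],
    [0,0,0,-0.0209,-0.0346,0.005,0.7],
    [0,0,0,-0.0209,-0.0346,0.005,0.7],
    [0,0,0,-0.0209,-0.0346,0.005,0.7],
    [0,0,0,-0.0209,-0.0346,0.005,0.7],
    [0,0,0,-0.0209,-0.0346,0.005,0.7],
    [0,0,0,-0.0209,-0.0346,0.005,0.7],
    [0,0,0,-0.0209,-0.0346,0.005,0.7],
    [0,0,0,-0.0209,-0.0346,0.005,0.7],
    [0,0,0,0,0,0,0.7],
    [0,0,0,0,0,0,0.7]
  ]
}}

```text
time: 2.07
tool_pos: [0.5196, -0.1195, 0.1403]
tcp_rot: [-0.006, -3.14, -0.001]
contact_force: [-1.4, 0.7, -0.8]
grip_width: 0.698
gripper_force: 0.0
```

```bash
python3 - <<'E'
from h import *
d=wrist();cv2.imwrite("pics/w1.png",d["img"][:,:,::-1])
print(env.read_state()["tool_pos"])
for b in bars(d,.036,(0,560,0,420)):print(*b)
for P in([.5192,-.1185,.036],[.5936,-.1125,.036]):print(proj(d,P))
E
```

```text
[ 0.51857988 -0.11811439  0.14052705]
[204. 381.] [ 670.  -182.2] [ 670.4 -181.8] 12.2 [51. 13.]
[291. 376.] [ 665.1 -111.3] [ 664.8 -110.9] 5.2 [50. 33.]
[161. 280.] [ 577.9 -207.6] [ 578.1 -210. ] -43.5 [45. 23.]
[289. 292.] [ 588.2 -113.1] [ 589.4 -113. ] 5.9 [55. 30.]
[284. 233.] [ 541.1 -116.9] [ 542.  -119.7] -85.8 [24.  7.]
[151. 211.] [ 524.2 -208.9] [ 522.8 -207. ] -7.2 [59. 34.]
[524.  17.] [403.4  25.6] [402.8  26.4] 69.1 [44. 10.]
[262.  23.] [ 405.9 -130. ] [ 403.5 -134.3] 89.9 [57. 19.]
[[281.83545275 203.80113072]]
[[290.07917134 298.54125973]]
```

View pics/w1.png

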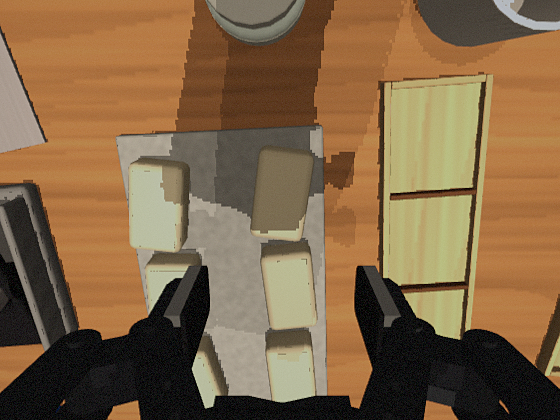

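The wrist view shows the pads straddling the near-left bar at about (282,195), which agrees with the top-camera estimate to within a few mm. Grasping it now.

>>> {"api": "step_arm", "payload": {
  "moves": [
    [0,0,3.1,0.0007,0,0.03,0.7],
    [0,0,3.1,0.0007,0,0.035,0.7],
    [0,0,3,0.0006,0,0.035,0.7],
    [0,0,0,0,0,0.0265,0.7],
    [0,0,0,0,0,0,0.7],
    [0,0,0,0,0,0,0.3],
    [0,0,0,0,0,0,0.3],
    [0,0,0,0,0,0,0.3],
    [0,0,0,0,0,0,0.3],
    [0,0,0,0,0,0,0.3],
    [0,0,0,0,0,0,0.3],
    [0,0,0,0,0,-0.02,0.3],
    [0,0,-3.1,0,0,-0.03,0.3],
    [0,0,-3.1,0,0,-0.03,0.3],
    [0,0,-3,0,0,-0.02,0.3],
    [0,0,0,0,0,0,0.3]
  ]
}}

```text
time: 3.45
tool_pos: [0.5207, -0.1185, 0.1197]
tcp_rot: [-0.002, 3.133, -0.003]
contact_force: [1.3, 0.2, -0.6]
grip_width: 0.433
gripper_force: 40.0
```

```bash
python3 - <<'E'
from h import *
d=wrist();cv2.imwrite("pics/w2.png",d["img"][:,:,::-1])
for i in range(3):
    s=env.read_state();print(s["tool_pos"],s["tcp_rot"],s["joint_vel"].round(3))
E
```

```text
[ 0.51942855 -0.11816656  0.11753039] [ 9.12353674e-04  3.13558844e+00 -2.13145857e-03] [-0.     0.037 -0.063 -0.026  0.001  0.015]
[ 0.51942855 -0.11816656  0.11753039] [ 9.12353674e-04  3.13558844e+00 -2.13145857e-03] [-0.     0.037 -0.063 -0.026  0.001  0.015]
[ 0.51942855 -0.11816656  0.11753039] [ 9.12353674e-04  3.13558844e+00 -2.13145857e-03] [-0.     0.037 -0.063 -0.026  0.001  0.015]
```

View pics/w2.png

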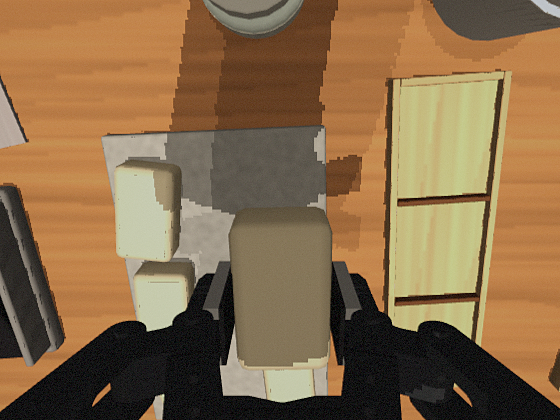

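```bash
python3 - <<'E'
from h import *
d=wrist();p=env.read_state()["tool_pos"];print(p)
zt=p[2]+.022
for row in(212,222,352,362):print(row,(ray(d,[281,row],zt)[0]-p)*1000)
E
```

```text
[ 0.51790733 -0.11786157  0.11576188]
212 [-35.80926713   0.21411255  22.        ]
222 [-32.13410455   0.21425337  22.        ]
352 [22.34919217  0.21634109 22.        ]
362 [27.13444111  0.21652445 22.        ]
```

```bash
python3 - <<'E'
from h import *
d=wrist()
q=[[388,79],[510,72],[395,203],[490,197],[396,300],[482,295]]
print((ray(d,q,.013)*1000).round(1))
c=np.array([.5622,-.0025]);t=np.radians(3.9);e=np.array([np.cos(t),np.sin(t)]);n=np.array([-e[1],e[0]])
P=[[*(c+a*e+b*n),.013] for a,b in((-.123,-.037),(-.123,.037),(-.04,-.032),(-.04,.032),(.04,-.032),(.04,.032))]
print((np.array(P)*1000).round(1));print(proj(d,P).round())
E
```

```text
[[436.5 -51.6  13. ]
 [432.4  22.9  13. ]
 [516.8 -39.7  13. ]
 [512.5  24.4  13. ]
 [592.7 -31.9  13. ]
 [588.4  31.5  13. ]]
[[442.  -47.8  13. ]
 [437.   26.   13. ]
 [524.5 -37.1  13. ]
 [520.1  26.7  13. ]
 [604.3 -31.7  13. ]
 [599.9  32.1  13. ]]
[[393.  88.]
 [514.  80.]
 [398. 214.]
 [491. 208.]
 [395. 313.]
 [480. 308.]]
```

>>> {"api": "step_arm", "payload": {
  "moves": [
    [0,0,0,0.0122,0.0367,0,0.3],
    [0,0,0,0.0123,0.0367,0,0.3],
    [0,0,0,0.0123,0.0367,0,0.3],
    [0,0,0,0,0,0,0.3],
    [0,0,-1.3,0,0,0.025,0.3],
    [0,0,-1.3,0,0,0.03,0.3],
    [0,0,-1.3,0,0,0.025,0.3],
    [0,0,0,0,0,0.015,0.3],
    [0,0,0,0,0,0.0075,0.3],
    [0,0,0,0,0,0,0.3],
    [0,0,0,0,0,0,0.3],
    [0,0,0,0,0,0,0.3],
    [0,0,0,0,0,0,0.3]
  ]
}}

```text
time: 4.68
tool_pos: [0.4801, -0.0076, 0.0119]
tcp_rot: [0.106, -3.139, 0.0]
contact_force: [0.4, -0.6, -0.6]
grip_width: 0.436
gripper_force: 40.0
```

>>> {"api": "step_arm", "payload": {
  "moves": [
    [0,0,0,0,0,0,0.7],
    [0,0,0,0,0,0,0.7],
    [0,0,0,0,0,0,0.7],
    [0,0,0,0,0,0,0.7],
    [0,0,0,0,0,-0.02,0.7],
    [0,0,1.3,0,0,-0.03,0.7],
    [0,0,1.3,0,0,-0.03,0.7],
    [0,0,1.3,0,0,-0.022,0.7],
    [0,0,0,-0.0278,-0.0262,0,0.7],
    [0,0,0,-0.0278,-0.0262,0,0.7],
    [0,0,0,-0.0278,-0.0262,0,0.7],
    [0,0,0,-0.0279,-0.0261,0,0.7],
    [0,0,0,0,0,0,0.7],
    [0,0,0,0,0,0,0.7],
    [0,0,0,0,0,0,0.7]
  ]
}}

```text
time: 5.93
tool_pos: [0.5907, -0.112, 0.1137]
tcp_rot: [-0.001, -3.14, -0.001]
contact_force: [-0.8, -0.5, 0.4]
grip_width: 0.701
gripper_force: 0.0
```

```bash
cat > chk.py <<'E'
from h import *
import sys
d=wrist();t=env.get_image("top")
n=sys.argv[1]
cv2.imwrite(f"pics/s{n}.png",np.hstack([cv2.resize(t["img"][100:300,100:450,::-1],(800,457))]))
cv2.imwrite(f"pics/v{n}.png",d["img"][:,:,::-1])
print("T",env.read_state()["time"],env.read_state()["tool_pos"].round(4))
for b in bars(t,.036,(190,375,135,250)):print("top",*b)
for b in bars(d,.036,(0,560,100,420)):
    if b[4][0]>35:print("wr",*b)
E
python3 chk.py 3
```

```text
T 6.0333 [ 0.5903 -0.1113  0.1141]
top [283. 231.] [482.   -5.8] [482.1  -5.9] 4.1 [60. 34.]
wr [282. 325.] [ 668.6 -111.1] [ 669.9 -110.9] 5.4 [55. 29.]
wr [136. 226.] [ 596.8 -202.6] [ 596.7 -201.6] -1.6 [59. 33.]
```

View pics/s3.png

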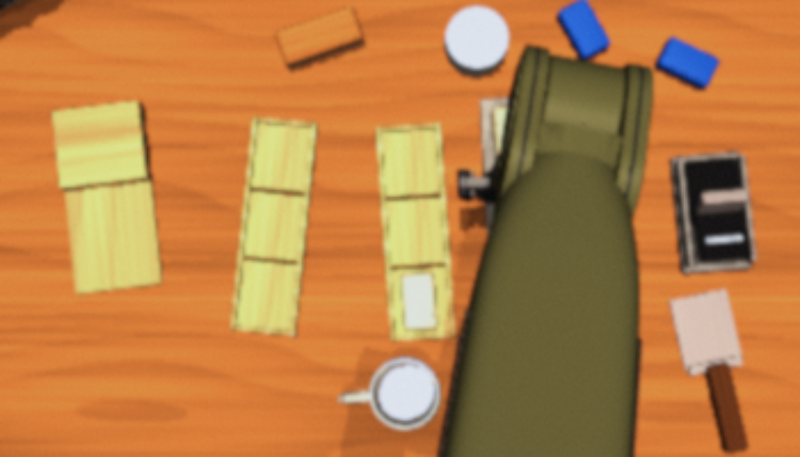

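The first bar sits centred in its compartment at (419,300) in the crop. Moving to bar 2.

>>> {"api": "step_arm", "payload": {
  "moves": [
    [0,0,-2,0,0,0.025,0.7],
    [0,0,-2,0,0,0.03,0.7],
    [0,0,-2,0,0,0.025,0.7],
    [0,0,0,0,0,0.015,0.7],
    [0,0,0,0,0,0.005,0.7],
    [0,0,0,0,0,0,0.7],
    [0,0,0,0,0,0,0.3],
    [0,0,0,0,0,0,0.3],
    [0,0,0,0,0,0,0.3],
    [0,0,0,0,0,0,0.3],
    [0,0,0,0,0,0,0.3],
    [0,0,0,0,0,-0.02,0.3],
    [0,0,2,0,0,-0.025,0.3],
    [0,0,2,0,0,-0.03,0.3],
    [0,0,2,0,0,-0.025,0.3],
    [0,0,0,0,0,0,0.3],
    [0,0,0,0,0,0,0.3]
  ]
}}

```text
time: 7.45
tool_pos: [0.5932, -0.1125, 0.1163]
tcp_rot: [-0.0, 3.137, -0.001]
contact_force: [0.0, -0.5, -1.6]
grip_width: 0.432
gripper_force: 41.6
```

>>> {"api": "step_arm", "payload": {
  "moves": [
    [0,0,0,0.013,0.035,0,0.3],
    [0,0,0,0.013,0.035,0,0.3],
    [0,0,0,0.013,0.035,0,0.3],
    [0,0,0,0.013,0.035,0,0.3],
    [0,0,0,0.013,0.035,0,0.3],
    [0,0,0,0.013,0.035,0,0.3],
    [0,0,0,0.013,0.035,0,0.3],
    [0,0,0,0.0132,0.0349,0,0.3],
    [0,0,0,0,0,0,0.3],
    [0,0,0,0,0,0,0.3],
    [0,0,1.8,0,0,0.025,0.3],
    [0,0,1.8,0,0,0.03,0.3],
    [0,0,1.8,0,0,0.025,0.3],
    [0,0,0,0,0,0.015,0.3],
    [0,0,0,0,0,0.007,0.3],
    [0,0,0,0,0,0,0.3],
    [0,0,0,0,0,0,0.3],
    [0,0,0,0,0,0,0.3]
  ]
}}

```text
time: 8.95
tool_pos: [0.4877, 0.1666, 0.012]
tcp_rot: [-0.15, -3.138, 0.001]
contact_force: [-0.0, 0.2, -0.4]
grip_width: 0.433
gripper_force: 42.4
```

```bash
python3 chk.py 4
```

```text
T 9.05 [0.4877 0.1671 0.0121]
top [283. 231.] [482.1  -5.7] [482.1  -5.9] 4.1 [60. 34.]
top [361. 214.] [ 526.7 -206.6] [ 527.1 -206.1] -0.7 [62. 36.]
top [359. 186.] [ 600.3 -201.8] [ 601.6 -201.9] -0.7 [62. 36.]
top [323. 157.] [ 673.5 -110.5] [ 673.5 -110.6] 6.8 [62. 37.]
top [354. 155.] [ 680.6 -190.8] [ 680.9 -190.6] 13.2 [61. 36.]
```

>>> {"api": "step_arm", "payload": {
  "moves": [
    [0,0,0,0,0,0,0.7],
    [0,0,0,0,0,0,0.7],
    [0,0,0,0,0,0,0.7],
    [0,0,0,0,0,0,0.7],
    [0,0,0,0,0,-0.02,0.7],
    [0,0,-1.8,0,0,-0.03,0.7],
    [0,0,-1.8,0,0,-0.03,0.7],
    [0,0,-1.8,0,0,-0.02,0.7],
    [0,0,0,-0.0204,-0.0309,0,0.7],
    [0,0,0,-0.0204,-0.0309,0,0.7],
    [0,0,0,-0.0204,-0.0309,0,0.7],
    [0,0,0,-0.0205,-0.0309,0,0.7],
    [0,0,0,-0.0204,-0.0309,0,0.7],
    [0,0,0,-0.0205,-0.0308,0,0.7],
    [0,0,0,-0.0205,-0.0309,0,0.7],
    [0,0,0,-0.0205,-0.0308,0,0.7],
    [0,0,0,-0.0205,-0.0309,0,0.7],
    [0,0,0,0,0,0,0.7],
    [0,0,0,0,0,0,0.7],
    [0,0,0,0,0,0,0.7]
  ]
}}

```text
time: 10.72
tool_pos: [0.6709, -0.11, 0.1118]
tcp_rot: [-0.001, -3.14, -0.001]
contact_force: [-0.7, 0.3, 0.5]
grip_width: 0.698
gripper_force: 0.0
```

```bash
python3 chk.py 5
```

```text
T 10.8167 [ 0.6706 -0.109   0.1122]
top [283. 231.] [483.7  -5.9] [483.2  -5.3] 0.1 [56. 33.]
top [215. 229.] [487.1 168.4] [487.  168.6] -5.1 [60. 34.]
wr [329. 364.] [780.3 -75.8] [780.4 -76.1] -11.0 [67. 62.]
wr [146. 227.] [ 676.7 -193.6] [ 676.4 -191.9] 13.4 [60. 31.]
```

>>> {"api": "step_arm", "payload": {
  "moves": [
    [0,0,-1.7,0,0,0.025,0.7],
    [0,0,-1.7,0,0,0.03,0.7],
    [0,0,-1.6,0,0,0.025,0.7],
    [0,0,0,0,0,0.013,0.7],
    [0,0,0,0,0,0.005,0.7],
    [0,0,0,0,0,0,0.7],
    [0,0,0,0,0,0,0.3],
    [0,0,0,0,0,0,0.3],
    [0,0,0,0,0,0,0.3],
    [0,0,0,0,0,0,0.3],
    [0,0,0,0,0,0,0.3],
    [0,0,0,0,0,-0.02,0.3],
    [0,0,1.7,0,0,-0.025,0.3],
    [0,0,1.7,0,0,-0.03,0.3],
    [0,0,1.6,0,0,-0.025,0.3],
    [0,0,0,0,0,0,0.3],
    [0,0,0,0,0,0,0.3]
  ]
}}

```text
time: 12.23
tool_pos: [0.6731, -0.1105, 0.1166]
tcp_rot: [-0.0, 3.137, -0.001]
contact_force: [0.5, 0.4, -0.8]
grip_width: 0.435
gripper_force: 41.5
```

>>> {"api": "step_arm", "payload": {
  "moves": [
    [0,0,0,0.0278,0.027,0,0.3],
    [0,0,0,0.0278,0.027,0,0.3],
    [0,0,0,0.0278,0.027,0,0.3],
    [0,0,0,0.0279,0.0271,0,0.3],
    [0,0,0,0,0,0,0.3],
    [0,0,0,0,0,0,0.3],
    [0,0,-1.3,0,0,0.025,0.3],
    [0,0,-1.3,0,0,0.03,0.3],
    [0,0,-1.3,0,0,0.025,0.3],
    [0,0,0,0,0,0.015,0.3],
    [0,0,0,0,0,0.007,0.3],
    [0,0,0,0,0,0,0.3],
    [0,0,0,0,0,0,0.3],
    [0,0,0,0,0,0,0.3]
  ]
}}

```text
time: 13.4
tool_pos: [0.5613, -0.0028, 0.0121]
tcp_rot: [-0.105, 3.139, -0.0]
contact_force: [0.1, 0.1, 0.2]
grip_width: 0.433
gripper_force: 41.9
```

```bash
python3 chk.py 6
```

```text
T 13.5 [ 0.5609 -0.0025  0.0121]
top [215. 229.] [487.1 168.4] [487.  168.6] -5.1 [60. 34.]
top [361. 214.] [ 526.6 -206.6] [ 527.1 -207. ] -5.9 [62. 36.]
top [359. 186.] [ 600.3 -201.9] [ 600.5 -201.9] -0.6 [60. 36.]
top [354. 155.] [ 680.6 -190.5] [ 680.9 -190.6] 13.2 [61. 36.]
```

>>> {"api": "step_arm", "payload": {
  "moves": [
    [0,0,0,0,0,0,0.7],
    [0,0,0,0,0,0,0.7],
    [0,0,0,0,0,0,0.7],
    [0,0,0,0,0,0,0.7],
    [0,0,0,0,0,-0.02,0.7],
    [0,0,1.3,0,0,-0.03,0.7],
    [0,0,1.3,0,0,-0.03,0.7],
    [0,0,1.3,0,0,-0.02,0.7],
    [0,0,0,0.0059,-0.034,0,0.7],
    [0,0,0,0.0059,-0.034,0,0.7],
    [0,0,0,0.0059,-0.034,0,0.7],
    [0,0,0,0.0059,-0.034,0,0.7],
    [0,0,0,0.0059,-0.034,0,0.7],
    [0,0,0,0.006,-0.034,0,0.7],
    [0,0,0,0,0,0,0.7],
    [0,0,0,0,0,0,0.7],
    [0,0,0,0,0,0,0.7]
  ]
}}

```text
time: 14.92
tool_pos: [0.5246, -0.2058, 0.1122]
tcp_rot: [-0.001, -3.141, -0.001]
contact_force: [-0.5, 0.1, -0.2]
grip_width: 0.698
gripper_force: 0.0
```

```bash
python3 chk.py 7
```

```text
T 15.0167 [ 0.5248 -0.2049  0.1123]
top [283. 231.] [482.   -5.8] [482.1  -5.9] 4.1 [60. 34.]
top [215. 229.] [487.1 168.4] [487.2 168.6] -5.1 [60. 34.]
top [281. 201.] [560.5  -0.6] [ 5.603e+02 -1.000e-01] 0.1 [57. 33.]
top [358. 185.] [ 601.  -199.7] [ 600.4 -200.6] -0.6 [54. 28.]
top [354. 154.] [ 681.  -190.5] [ 680.9 -190.6] 13.2 [61. 36.]
wr [286. 318.] [ 596.6 -201.7] [ 597.7 -201.8] -1.6 [56. 30.]
wr [ 46. 266.] [ 557.5 -356.7] [ 557.6 -356.8] -84.8 [44.  6.]
```

>>> {"api": "step_arm", "payload": {
  "moves": [
    [0,0,2,0,0,0.025,0.7],
    [0,0,2.1,0,0,0.03,0.7],
    [0,0,2.1,0,0,0.025,0.7],
    [0,0,0,0,0,0.013,0.7],
    [0,0,0,0,0,0.005,0.7],
    [0,0,0,0,0,0,0.7],
    [0,0,0,0,0,0,0.3],
    [0,0,0,0,0,0,0.3],
    [0,0,0,0,0,0,0.3],
    [0,0,0,0,0,0,0.3],
    [0,0,0,0,0,0,0.3],
    [0,0,0,0,0,-0.02,0.3],
    [0,0,-2,0,0,-0.025,0.3],
    [0,0,-2.1,0,0,-0.03,0.3],
    [0,0,-2.1,0,0,-0.025,0.3],
    [0,0,0,0,0,0,0.3],
    [0,0,0,0,0,0,0.3]
  ]
}}

```text
time: 16.43
tool_pos: [0.526, -0.2067, 0.116]
tcp_rot: [0.001, 3.138, -0.002]
contact_force: [-0.2, 0.7, -1.0]
grip_width: 0.435
gripper_force: 41.6
```

>>> {"api": "step_arm", "payload": {
  "moves": [
    [0,0,0,-0.0042,0.0366,0,0.3],
    [0,0,0,-0.0042,0.0366,0,0.3],
    [0,0,0,-0.0042,0.0366,0,0.3],
    [0,0,0,-0.0042,0.0366,0,0.3],
    [0,0,0,-0.0042,0.0366,0,0.3],
    [0,0,0,-0.0042,0.0366,0,0.3],
    [0,0,0,-0.0042,0.0366,0,0.3],
    [0,0,0,-0.0042,0.0367,0,0.3],
    [0,0,0,-0.0043,0.0367,0,0.3],
    [0,0,0,-0.0043,0.0367,0,0.3],
    [0,0,0,0,0,0,0.3],
    [0,0,0,0,0,0,0.3],
    [0,0,1.8,0,0,0.025,0.3],
    [0,0,1.8,0,0,0.03,0.3],
    [0,0,1.8,0,0,0.025,0.3],
    [0,0,0,0,0,0.015,0.3],
    [0,0,0,0,0,0.007,0.3],
    [0,0,0,0,0,0,0.3],
    [0,0,0,0,0,0,0.3],
    [0,0,0,0,0,0,0.3]
  ]
}}

```text
time: 18.1
tool_pos: [0.5665, 0.159, 0.012]
tcp_rot: [-0.15, -3.137, 0.001]
contact_force: [-0.1, -0.0, -1.1]
grip_width: 0.433
gripper_force: 42.0
```

```bash
python3 chk.py 8
```

```text
T 18.2 [0.5668 0.1595 0.0121]
top [283. 231.] [482.   -5.7] [482.1  -5.8] 4.1 [60. 34.]
top [281. 201.] [560.5  -0.6] [ 5.603e+02 -1.000e-01] 0.1 [57. 33.]
top [359. 186.] [ 600.3 -201.7] [ 600.5 -201.9] -0.6 [60. 36.]
top [354. 155.] [ 680.5 -190.8] [ 680.9 -190.6] 13.2 [61. 36.]
```

>>> {"api": "step_arm", "payload": {
  "moves": [
    [0,0,0,0,0,0,0.7],
    [0,0,0,0,0,0,0.7],
    [0,0,0,0,0,0,0.7],
    [0,0,0,0,0,-0.02,0.7],
    [0,0,-1.8,0,0,-0.03,0.7],
    [0,0,-1.8,0,0,-0.03,0.7],
    [0,0,-1.8,0,0,-0.02,0.7],
    [0,0,0,-0.0031,-0.0361,0,0.7],
    [0,0,0,-0.0031,-0.0361,0,0.7],
    [0,0,0,-0.0031,-0.0361,0,0.7],
    [0,0,0,-0.0031,-0.0361,0,0.7],
    [0,0,0,-0.0031,-0.0362,0,0.7],
    [0,0,0,-0.0031,-0.0362,0,0.7],
    [0,0,0,-0.0031,-0.0362,0,0.7],
    [0,0,0,-0.0032,-0.0362,0,0.7],
    [0,0,0,-0.0032,-0.0362,0,0.7],
    [0,0,0,-0.0032,-0.0362,0,0.7],
    [0,0,0,0,0,0,0.7],
    [0,0,0,0,0,0,0.7],
    [0,0,0,0,0,0,0.7]
  ]
}}

```text
time: 19.87
tool_pos: [0.5979, -0.2011, 0.1121]
tcp_rot: [-0.001, -3.141, -0.001]
contact_force: [-0.2, -0.0, -0.9]
grip_width: 0.699
gripper_force: 0.0
```

```bash
python3 chk.py 9
```

```text
T 19.9667 [ 0.598  -0.2     0.1122]
top [283. 231.] [482.   -5.8] [482.   -5.9] 4.1 [60. 34.]
top [215. 229.] [487.1 168.4] [487.1 168.5] -5.7 [60. 34.]
top [281. 201.] [560.4  -0.7] [ 5.603e+02 -1.000e-01] 0.1 [57. 33.]
top [218. 198.] [567.  160.9] [567.  160.9] -5.7 [60. 34.]
top [353. 154.] [ 682.  -187.1] [ 680.7 -186.7] 8.7 [59. 30.]
wr [296. 327.] [ 676.3 -190.7] [ 677.1 -190.1] 14.5 [57. 31.]
```

>>> {"api": "step_arm", "payload": {
  "moves": [
    [0,0,0.6,0,0,0.025,0.7],
    [0,0,0,0,0,0.03,0.7],
    [0,0,0,0,0,0.025,0.7],
    [0,0,0,0,0,0.013,0.7],
    [0,0,0,0,0,0.005,0.7],
    [0,0,0,0,0,0,0.7],
    [0,0,0,0,0,0,0.3],
    [0,0,0,0,0,0,0.3],
    [0,0,0,0,0,0,0.3],
    [0,0,0,0,0,0,0.3],
    [0,0,0,0,0,0,0.3],
    [0,0,0,0,0,-0.02,0.3],
    [0,0,-0.6,0,0,-0.025,0.3],
    [0,0,0,0,0,-0.03,0.3],
    [0,0,0,0,0,-0.025,0.3],
    [0,0,0,0,0,0,0.3],
    [0,0,0,0,0,0,0.3]
  ]
}}

```text
time: 21.38
tool_pos: [0.5996, -0.202, 0.1163]
tcp_rot: [0.0, 3.138, -0.002]
contact_force: [0.2, 0.5, -1.0]
grip_width: 0.437
gripper_force: 41.5
```

>>> {"api": "step_arm", "payload": {
  "moves": [
    [0,0,0,-0.0069,0.0341,0,0.3],
    [0,0,0,-0.0069,0.0341,0,0.3],
    [0,0,0,-0.0069,0.0341,0,0.3],
    [0,0,0,-0.007,0.0341,0,0.3],
    [0,0,0,-0.007,0.0341,0,0.3],
    [0,0,0,-0.007,0.0342,0,0.3],
    [0,0,0,0,0,0,0.3],
    [0,0,0,0,0,0,0.3],
    [0,0,-1.3,0,0,0.025,0.3],
    [0,0,-1.3,0,0,0.03,0.3],
    [0,0,-1.3,0,0,0.025,0.3],
    [0,0,0,0,0,0.015,0.3],
    [0,0,0,0,0,0.007,0.3],
    [0,0,0,0,0,0,0.3],
    [0,0,0,0,0,0,0.3],
    [0,0,0,0,0,0,0.3]
  ]
}}

```text
time: 22.72
tool_pos: [0.6394, 0.0021, 0.0119]
tcp_rot: [0.104, -3.139, 0.001]
contact_force: [-0.5, 0.0, -0.6]
grip_width: 0.439
gripper_force: 42.0
```

```bash
python3 chk.py 10
```

```text
T 22.8167 [0.6397 0.0026 0.012 ]
top [215. 229.] [487.1 168.4] [487.  168.6] -5.1 [60. 34.]
top [218. 198.] [567.  160.9] [567.  160.9] -5.7 [60. 34.]
top [354. 155.] [ 680.6 -190.7] [ 681.1 -190.6] 13.2 [62. 36.]
```

>>> {"api": "step_arm", "payload": {
  "moves": [
    [0,0,0,0,0,0,0.7],
    [0,0,0,0,0,0,0.7],
    [0,0,0,0,0,0,0.7],
    [0,0,0,0,0,0,0.7],
    [0,0,0,0,0,-0.02,0.7],
    [0,0,1.3,0,0,-0.03,0.7],
    [0,0,1.3,0,0,-0.03,0.7],
    [0,0,1.3,0,0,-0.02,0.7],
    [0,0,0,-0.0064,-0.0322,0,0.7],
    [0,0,0,-0.0064,-0.0322,0,0.7],
    [0,0,0,-0.0064,-0.0322,0,0.7],
    [0,0,0,-0.0064,-0.0323,0,0.7],
    [0,0,0,-0.0065,-0.0323,0,0.7],
    [0,0,0,-0.0065,-0.0323,0,0.7],
    [0,0,0,0,0,0,0.7],
    [0,0,0,0,0,0,0.7],
    [0,0,0,0,0,0,0.7]
  ]
}}

```text
time: 24.23
tool_pos: [0.6782, -0.1899, 0.112]
tcp_rot: [-0.0, -3.141, -0.001]
contact_force: [0.3, -0.0, -1.0]
grip_width: 0.702
gripper_force: 0.0
```

```bash
python3 chk.py 11
```

```text
T 24.3333 [ 0.6783 -0.1888  0.1122]
top [283. 231.] [483.9  -5.6] [483.2  -5.2] 3.2 [57. 31.]
top [215. 229.] [487.1 168.4] [487.1 168.5] -5.7 [60. 34.]
top [281. 201.] [560.3  -0.7] [560.2  -0.8] 3.8 [59. 34.]
top [218. 198.] [566.9 160.9] [567.  160.9] -6.6 [60. 34.]
top [279. 170.] [640.    4.4] [640.1   4.2] 3.9 [60. 34.]
wr [461. 326.] [756.1 -66.9] [757.4 -62.6] -90.0 [50. 18.]
```

View pics/s11.png

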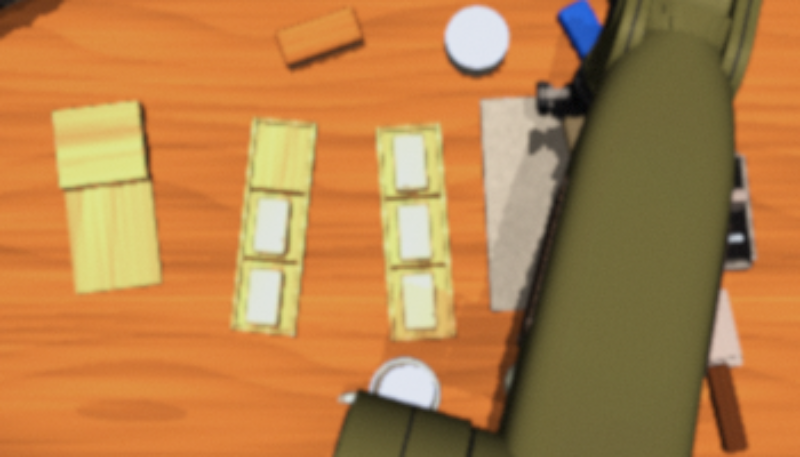

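Five bars are placed and centred. Now the last one.

>>> {"api": "step_arm", "payload": {
  "moves": [
    [0,0,-4.2,0,0,0.025,0.7],
    [0,0,-4.3,0,0,0.03,0.7],
    [0,0,-4.3,0,0,0.025,0.7],
    [0,0,0,0,0,0.013,0.7],
    [0,0,0,0,0,0.005,0.7],
    [0,0,0,0,0,0,0.7],
    [0,0,0,0,0,0,0.3],
    [0,0,0,0,0,0,0.3],
    [0,0,0,0,0,0,0.3],
    [0,0,0,0,0,0,0.3],
    [0,0,0,0,0,0,0.3],
    [0,0,0,0,0,-0.02,0.3],
    [0,0,4.2,0,0,-0.025,0.3],
    [0,0,4.3,0,0,-0.03,0.3],
    [0,0,4.3,0,0,-0.025,0.3],
    [0,0,0,0,0,0,0.3],
    [0,0,0,0,0,0,0.3]
  ]
}}

```text
time: 25.75
tool_pos: [0.6799, -0.1907, 0.1166]
tcp_rot: [-0.001, 3.137, -0.002]
contact_force: [-0.3, 0.7, -0.6]
grip_width: 0.434
gripper_force: 41.3
```

>>> {"api": "step_arm", "payload": {
  "moves": [
    [0,0,0,0.0035,0.0381,0,0.3],
    [0,0,0,0.0035,0.0381,0,0.3],
    [0,0,0,0.0035,0.0381,0,0.3],
    [0,0,0,0.0035,0.0381,0,0.3],
    [0,0,0,0.0036,0.0381,0,0.3],
    [0,0,0,0.0036,0.0381,0,0.3],
    [0,0,0,0.0036,0.0381,0,0.3],
    [0,0,0,0.0036,0.0381,0,0.3],
    [0,0,0,0.0036,0.0381,0,0.3],
    [0,0,0,0,0,0,0.3],
    [0,0,0,0,0,0,0.3],
    [0,0,1.8,0,0,0.025,0.3],
    [0,0,1.8,0,0,0.03,0.3],
    [0,0,1.8,0,0,0.025,0.3],
    [0,0,0,0,0,0.015,0.3],
    [0,0,0,0,0,0.007,0.3],
    [0,0,0,0,0,0,0.3],
    [0,0,0,0,0,0,0.3],
    [0,0,0,0,0,0,0.3]
  ]
}}

```text
time: 27.33
tool_pos: [0.646, 0.1511, 0.0119]
tcp_rot: [-0.15, -3.137, 0.002]
contact_force: [-0.6, -0.6, 1.3]
grip_width: 0.435
gripper_force: 42.1
```

```bash
cat > scr.py <<'E'
from h import *
d=env.get_image("top");im=d["img"]
h=cv2.cvtColor(im,cv2.COLOR_RGB2HSV)
m=(h[...,2]<130)&(h[...,0]<20)&(h[...,1]>100);m[:230]=0;m[325:]=0;m[:,470:]=0;m[:,380:][:, :0]=0;m[:,:380]=0
for b in blobs(d,m,.022):print("handle",*b)
m=(h[...,1]<90)&(h[...,2]>140);m[:224]=0;m[290:]=0;m[:,:385]=0;m[:,450:]=0
for b in blobs(d,m,.003):print("blade",*b)
E
python3 chk.py 12; python3 scr.py
```

```text
T 27.4333 [0.6464 0.1517 0.0119]
top [283. 231.] [483.   -6.4] [482.1  -6. ] 4.1 [60. 34.]
top [281. 201.] [560.3  -0.7] [560.3  -0.8] 3.8 [58. 34.]
top [279. 170.] [640.1   4.4] [640.    4.3] 3.8 [60. 34.]
handle [417. 278.] [ 363.3 -349. ] [ 363.8 -348.5] 12.1 [96. 27.]
blade [408. 245.] [ 449.4 -333.4] [ 448.3 -333.8] 12.2 [87. 66.]
```

>>> {"api": "step_arm", "payload": {
  "moves": [
    [0,0,0,0,0,0,0.7],
    [0,0,0,0,0,0,0.7],
    [0,0,0,0,0,0,0.7],
    [0,0,0,0,0,0,0.7],
    [0,0,0,0,0,-0.02,0.7],
    [0,0,-1.8,0,0,-0.03,0.7],
    [0,0,-1.8,0,0,-0.03,0.7],
    [0,0,-1.8,0,0,-0.03,0.7]
  ]
}}

```text
time: 28.15
tool_pos: [0.6462, 0.1528, 0.1231]
tcp_rot: [0.003, -3.141, 0.0]
contact_force: [0.7, 0.7, -0.4]
grip_width: 0.701
gripper_force: 0.0
```

```bash
python3 - <<'E'
from h import *
d=env.get_image("top");im=d["img"][:,:,::-1]
cv2.imwrite("pics/dock.png",np.hstack([cv2.resize(im[135:240,115:180],None,fx=5.6,fy=5.6,interpolation=cv2.INTER_CUBIC),cv2.resize(im[220:305,385:435],(346,588),interpolation=cv2.INTER_CUBIC)]))
E
```

```text
(no output)
```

View pics/dock.png

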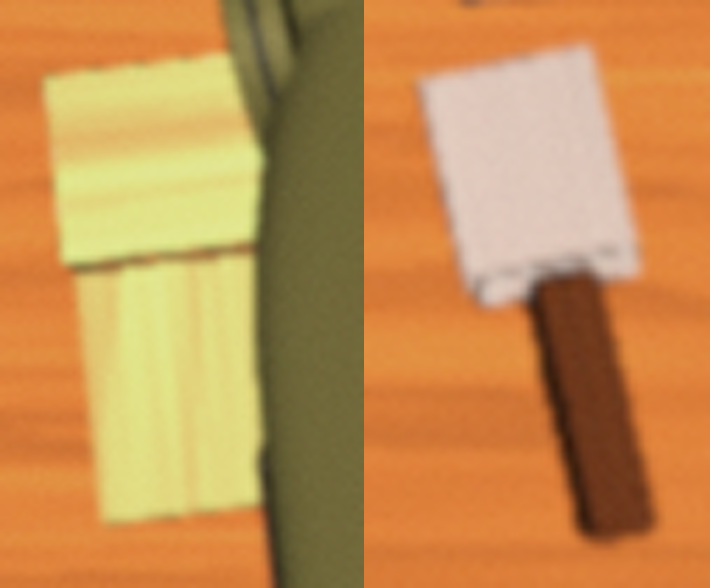

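The dock is on the left with its slot mouth at row 260, facing the robot. The scraper is on the right with the blade pointing away. I'll fit both silhouettes on the unobstructed first image.

```bash
cat > fit.py <<'E'
from h import *
from scipy.optimize import minimize
def box(x0,x1,w,z0,z1):return np.array([[x,y,z] for x in(x0,x1) for y in(-w/2,w/2) for z in(z0,z1)])
DOCK=[box(-.105,.105,.1,0,.006),box(.015,.105,.1,0,.029)]
SCR=[box(-.09,.01,.026,0,.022),box(.01,.09,.066,0,.003)]
def fit(d,soft,parts,p0,S=6):
    u0,v0,u1,v1=soft[1];T=cv2.resize(soft[0][v0:v1,u0:u1].astype(np.float32),None,fx=S,fy=S,interpolation=cv2.INTER_LINEAR)
    def f(p):
        c,s=np.cos(p[2]),np.sin(p[2]);M=np.zeros_like(T)
        for b in parts:
            P=np.c_[b[:,0]*c-b[:,1]*s+p[0],b[:,0]*s+b[:,1]*c+p[1],b[:,2]]
            q=(proj(d,P)+.5-[u0,v0])*S-.5
            cv2.fillConvexPoly(M,np.round(cv2.convexHull(q.astype(np.float32))*16).astype(np.int32),1.,shift=4)
        return np.abs(M-cv2.GaussianBlur(T,(0,0),2)).sum()/M.sum()
    b=min((minimize(f,np.array(p0)+[0,0,k],method="Nelder-Mead",options=dict(initial_simplex=[np.array(p0)+[0,0,k]+e for e in np.vstack([np.zeros(3),np.diag([.006,.006,.05])])],xatol=1e-5,fatol=1e-6)) for k in(-.04,0,.04)),key=lambda r:r.fun)
    return np.round([*b.x[:2],np.degrees(b.x[2])],4),b.fun
def hsv(d):return cv2.cvtColor(d["img"],cv2.COLOR_RGB2HSV)
def scraper(d,p0=(.403,-.34,.21),bx=(385,220,440,310)):
    h=hsv(d);m=((h[...,2]<140)|(h[...,1]<100));return fit(d,(m,bx),SCR,p0)
E
python3 - <<'E'
from fit import *
import pickle
d=pickle.load(open("top0.pkl","rb"));h=hsv(d)
m=(h[...,0]>=20)&(h[...,0]<35)&(h[...,1]>90)&(h[...,2]>100)
print("dock",fit(d,(m,(115,135,180,240)),DOCK,(.602,.352,.166)))
print("scr",scraper(d),scraper(env.get_image("top")))
E
```

```text
dock (array([0.6011, 0.3525, 7.6339]), np.float64(0.07442044466733932))
scr (array([ 0.4026, -0.3435, 11.7591]), np.float64(0.09420648962259293)) (array([ 0.4031, -0.3433, 11.6471]), np.float64(0.10833963006734848))
```

>>> {"api": "step_arm", "payload": {
  "moves": [
    [0,0,0,0.0175,-0.0333,0,0.6],
    [0,0,0,0.0175,-0.0333,0,0.6],
    [0,0,0,0.0175,-0.0333,0,0.6],
    [0,0,0,0.0175,-0.0333,0,0.6],
    [0,0,0,0.0175,-0.0333,0,0.6],
    [0,0,0,0.0175,-0.0333,0,0.6],
    [0,0,0,0.0175,-0.0333,0,0.6],
    [0,0,0,0.0175,-0.0333,0,0.6],
    [0,0,0,0.0176,-0.0333,0,0.6],
    [0,0,0,0.0176,-0.0333,0,0.6],
    [0,0,0,0.0176,-0.0333,0,0.6],
    [0,0,0,0.0176,-0.0333,0,0.6],
    [0,0,0,0.0176,-0.0333,0,0.6],
    [0,0,0,0.0176,-0.0334,0,0.6],
    [0,0,0,0.0177,-0.0334,0,0.6],
    [0,0,0,0,0,0,0.6],
    [0,0,0,0,0,0,0.6],
    [0,0,0,0,0,0,0.6]
  ]
}}

```text
time: 29.75
tool_pos: [0.3829, -0.3464, 0.1218]
tcp_rot: [-0.001, -3.141, -0.002]
contact_force: [-0.4, 0.3, -0.1]
grip_width: 0.603
gripper_force: 0.0
```

```bash
python3 chk.py 13; python3 - <<'E'
from fit import *
import pickle
d=env.get_image("top");h=hsv(d)
m=(h[...,0]>=20)&(h[...,0]<35)&(h[...,1]>90)&(h[...,2]>100)
print("dock",fit(d,(m,(115,135,180,240)),DOCK,(.602,.352,.12)))
w=wrist();P=[[.4029-.02*.98,-.3434-.004,.022],[.403-.09*.98,-.3434-.018,.022]]
print(proj(w,P))
E
```

```text
T 29.85 [ 0.3835 -0.3457  0.122 ]
top [283. 231.] [482.   -5.7] [482.   -5.9] 4.1 [60. 34.]
top [215. 229.] [487.  168.5] [487.  168.6] -5.1 [60. 34.]
top [281. 201.] [560.4  -0.7] [560.3  -0.8] 3.8 [58. 34.]
top [218. 198.] [567.  160.8] [567.2 160.9] -6.6 [60. 34.]
top [279. 170.] [640.1   4.4] [640.1   4.3] 4.2 [60. 34.]
top [221. 168.] [645.  153.6] [645.4 153.2] -6.3 [60. 34.]
dock (array([0.6013, 0.3524, 7.4297]), np.float64(0.0705094113945961))
[[277.79304329 205.48147308]
 [255.25862645 100.51239618]]
```

View pics/v13.png

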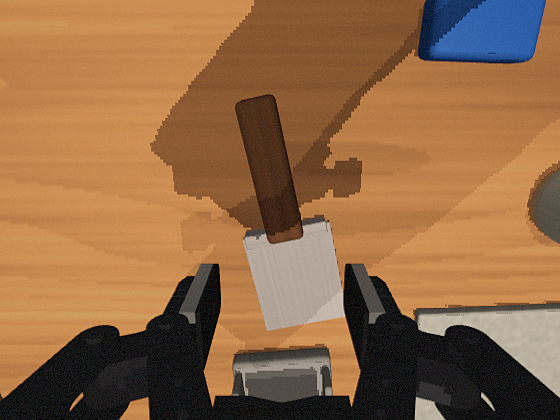

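The wrist view shows the handle on the gripper axis at about (278,200), and all six bars are in the trays. Gripping the handle.

>>> {"api": "step_arm", "payload": {
  "force": 80,
  "moves": [
    [0,0,-3.9,0,0,0.025,0.6],
    [0,0,-3.9,0,0,0.03,0.6],
    [0,0,-3.8,0,0,0.03,0.6],
    [0,0,0,0,0,0.02,0.6],
    [0,0,0,0,0,0.012,0.6],
    [0,0,0,0,0,0,0.6],
    [0,0,0,0,0,0,0.6],
    [0,0,0,0,0,0,0.2],
    [0,0,0,0,0,0,0.2],
    [0,0,0,0,0,0,0.2],
    [0,0,0,0,0,0,0.2],
    [0,0,0,0,0,0,0.2],
    [0,0,0,0,0,0,0.2],
    [0,0,0,0,0,0,0.2]
  ]
}}

```text
time: 31.12
tool_pos: [0.3844, -0.3477, 0.007]
tcp_rot: [-0.317, 3.123, -0.003]
contact_force: [-0.2, 1.3, 6.3]
grip_width: 0.277
gripper_force: 79.6
```

>>> {"api": "step_arm", "payload": {
  "moves": [
    [0,0,0,0,0,-0.015,0.2],
    [0,0,3.9,0,0,-0.025,0.2],
    [0,0,3.9,0,0,-0.03,0.2],
    [0,0,3.8,0,0,-0.03,0.2],
    [0,0,0,0,0,-0.03,0.2],
    [0,0,0,0,0,-0.025,0.2],
    [0,0,0,0,0,-0.01,0.2],
    [0,0,0,0,0,0,0.2],
    [0,0,0,0,0,0,0.2],
    [0,0,0,0,0,0,0.2]
  ]
}}

```text
time: 31.95
tool_pos: [0.3823, -0.3461, 0.1686]
tcp_rot: [-0.0, -3.139, -0.003]
contact_force: [-0.7, -0.2, -1.3]
grip_width: 0.282
gripper_force: 78.8
```

```bash
python3 chk.py 14 | head -1
```

```text
T 32.05 [ 0.3821 -0.3459  0.1683]
```

View pics/v14.png

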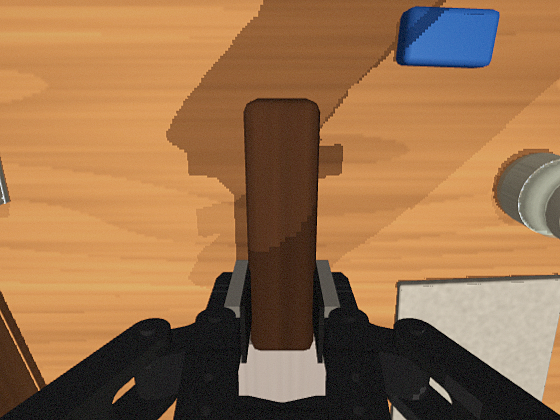

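The scraper is held straight, with the handle running from (282,100) to (282,348). Carrying it to the dock.

>>> {"api": "step_arm", "payload": {
  "moves": [
    [0,0,0,-0.0058,0.0381,0,0.2],
    [0,0,0,-0.0058,0.0381,0,0.2],
    [0,0,0,-0.0058,0.0381,0,0.2],
    [0,0,0,-0.0058,0.0381,0,0.2],
    [0,0,0,-0.0058,0.0381,0,0.2],
    [0,0,0,-0.0058,0.0381,0,0.2],
    [0,0,0,-0.0059,0.0381,0,0.2],
    [0,0,0,-0.0059,0.0381,0,0.2],
    [0,0,0,-0.0059,0.0381,0,0.2],
    [0,0,0,-0.0059,0.0381,0,0.2],
    [0,0,0,-0.0059,0.0381,0,0.2],
    [0,0,0,-0.0059,0.0381,0,0.2],
    [0,0,0,-0.0059,0.0381,0,0.2],
    [0,0,0,-0.0059,0.0381,0,0.2],
    [0,0,0,-0.0059,0.0382,0,0.2],
    [0,0,0,-0.0059,0.0382,0,0.2],
    [0,0,0,-0.0059,0.0382,0,0.2],
    [0,0,0,-0.0059,0.0382,0,0.2],
    [0,0,0,0,0,0,0.2],
    [0,0,0,0,0,0,0.2]
  ]
}}

```text
time: 33.72
tool_pos: [0.4882, 0.3408, 0.1681]
tcp_rot: [0.005, -3.139, 0.003]
contact_force: [-0.2, -0.4, -0.6]
grip_width: 0.279
gripper_force: 79.2
```

>>> {"api": "step_arm", "payload": {
  "moves": [
    [0,0,0,0,0,0.02,0.2],
    [0,0,-3.5,0,0,0.025,0.2],
    [0,0,-3.5,0,0,0.025,0.2],
    [0,0,0,0,0,0.025,0.2],
    [0,0,0,0,0,0.025,0.2],
    [0,0,0,0,0,0.01,0.2],
    [0,0,0,0,0,0,0.2],
    [0,0,0,0,0,0,0.2],
    [0,0,0,0,0,0,0.2]
  ]
}}

```text
time: 34.47
tool_pos: [0.4898, 0.3394, 0.0416]
tcp_rot: [-0.191, 3.134, 0.001]
contact_force: [-0.1, -0.1, -0.9]
grip_width: 0.282
gripper_force: 79.2
```

```bash
python3 - <<'E'
from h import *
s=env.read_state();print(s["tool_pos"],s["tcp_rot"],s["contact_force"])
d=env.get_image("scene");w=wrist()
a=cv2.resize(d["img"][170:300,370:500,::-1],(400,400),interpolation=cv2.INTER_CUBIC);b=cv2.resize(w["img"][:,:,::-1],(400,300))
cv2.imwrite("pics/in1.png",np.hstack([a,np.vstack([b,np.zeros((100,400,3),np.uint8)])]))
E
```

```text
[0.48981157 0.33937669 0.04163506] [-1.90737988e-01  3.13409158e+00  1.46524580e-03] [-0.08096419 -0.11602196 -0.86661006]
```

View pics/in1.png

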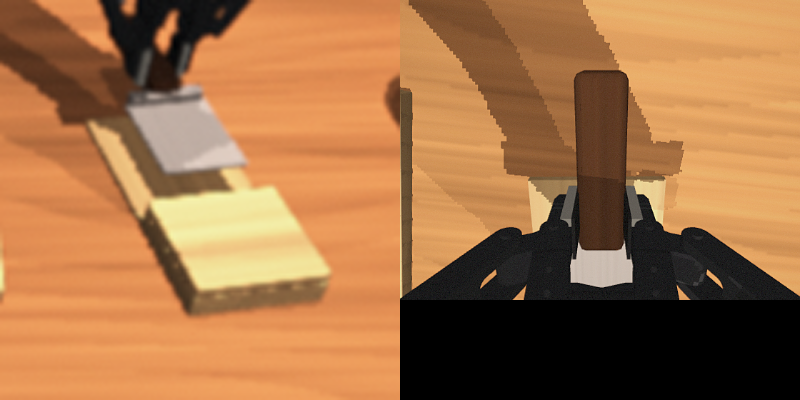

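```bash
python3 - <<'E'
from h import *
w=wrist();c,s=np.cos(np.radians(7)),np.sin(np.radians(7))
for y in(-.05,0,.05):
    x=-.105;P=[.6012+x*c-y*s,.3524+x*s+y*c,.006];print(proj(w,P))
g=w["img"];h=cv2.cvtColor(g,cv2.COLOR_RGB2HSV)
for r in(258,265):print(r,[tuple(map(int,h[r,u])) for u in range(172,192,2)],[tuple(map(int,h[r,u])) for u in range(360,380,2)])
p=ray(w,[[179,252],[368,249]],.006);print(p)
s_=env.read_state();T=R.from_rotvec(s_["tcp_rot"]).as_matrix();print((p-s_["tool_pos"])@T,s_["tool_pos"])
E
```

```text
[[181.83057427 255.96422738]]
[[277.72660662 255.95935954]]
[[373.52197004 255.9544968 ]]
258 [(14, 146, 218), (15, 146, 220), (15, 147, 219), (15, 154, 218), (19, 105, 234), (19, 109, 234), (18, 103, 238), (18, 101, 252), (17, 128, 147), (17, 119, 154)] [(21, 91, 235), (20, 98, 234), (20, 101, 234), (18, 103, 235), (18, 105, 229), (19, 100, 234), (15, 153, 211), (14, 148, 212), (15, 148, 213), (15, 150, 211)]
265 [(15, 146, 210), (15, 148, 210), (15, 153, 209), (14, 149, 210), (18, 105, 233), (18, 107, 234), (18, 105, 236), (18, 106, 236), (18, 106, 235), (19, 105, 239)] [(21, 95, 235), (20, 99, 235), (19, 103, 235), (18, 105, 235), (18, 106, 230), (19, 105, 230), (14, 149, 211), (14, 142, 214), (15, 150, 212), (15, 148, 214)]
[[0.5009829  0.28842394 0.006     ]
 [0.48733487 0.38560174 0.006     ]]
[[-0.0045156  -0.05248986  0.03595901]
 [-0.00279271  0.04562643  0.03609543]] [0.49002121 0.33991079 0.04202182]
```

>>> {"api": "step_arm", "payload": {
  "moves": [
    [0,0,0,0,-0.0025,0.015,0.2],
    [0,0,0,0,0,0.0105,0.2],
    [0,0,0,0,0,0,0.2],
    [0,0,0,0,0,0,0.2],
    [0,0,0,0,0,0,0.2],
    [0,0,0,-0.008,0,0,0.2],
    [0,0,0,-0.008,0,0,0.2],
    [0,0,0,-0.008,0,0,0.2],
    [0,0,0,-0.008,0,0,0.2],
    [0,0,0,0,0,0,0.2],
    [0,0,0,0,0,0,0.2]
  ]
}}

```text
time: 35.53
tool_pos: [0.5219, 0.3408, 0.0148]
tcp_rot: [-0.191, 3.135, 0.001]
contact_force: [0.2, -0.6, -0.5]
grip_width: 0.283
gripper_force: 79.3
```

```bash
python3 - <<'E'
from h import *
d=env.get_image("scene");w=wrist()
a=cv2.resize(d["img"][170:300,370:500,::-1],(400,400),interpolation=cv2.INTER_CUBIC);b=cv2.resize(w["img"][:,:,::-1],(400,300))
cv2.imwrite("pics/in2.png",np.hstack([a,np.vstack([b,np.zeros((100,400,3),np.uint8)])]))
E
```

```text
(no output)
```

View pics/in2.png

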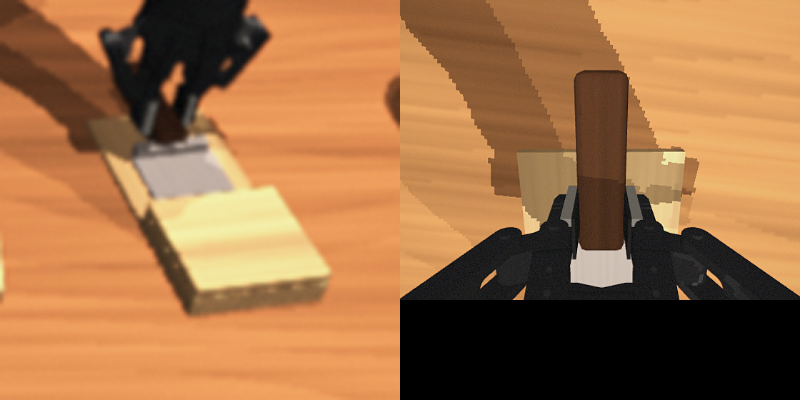

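The blade has entered the slot mouth centred, with no contact force. Pushing it home.

>>> {"api": "step_arm", "payload": {
  "moves": [
    [0,0,0,-0.008,0,0,0.2],
    [0,0,0,-0.008,0,0,0.2],
    [0,0,0,-0.008,0,0,0.2],
    [0,0,0,-0.008,0,0,0.2],
    [0,0,0,-0.008,0,0,0.2],
    [0,0,0,-0.006,0,0,0.2],
    [0,0,0,-0.004,0,0,0.2],
    [0,0,0,0,0,0,0.2],
    [0,0,0,0,0,0,0.2]
  ]
}}

```text
time: 36.38
tool_pos: [0.5706, 0.3467, 0.0146]
tcp_rot: [0.191, -3.135, 0.0]
contact_force: [-0.6, -0.8, -1.3]
grip_width: 0.283
gripper_force: 79.3
```

>>> {"api": "step_arm", "payload": {
  "moves": [
    [0,0,0,-0.002,0,0.0005,0.2],
    [0,0,0,-0.002,0,0.0005,0.2],
    [0,0,0,-0.002,0,0.0005,0.2],
    [0,0,0,0,0,0,0.2]
  ]
}}

```text
time: 36.72
tool_pos: [0.5768, 0.3476, 0.0133]
tcp_rot: [-0.192, 3.135, 0.0]
contact_force: [-0.2, 0.8, -1.8]
grip_width: 0.276
gripper_force: 79.3
```

>>> {"api": "step_arm", "payload": {
  "moves": [
    [0,0,0,-0.0015,0,0,0.2],
    [0,0,0,-0.0015,0,0,0.2],
    [0,0,0,-0.0015,0,0,0.2],
    [0,0,0,0,0,0,0.2]
  ]
}}

```text
time: 37.05
tool_pos: [0.5815, 0.3481, 0.0134]
tcp_rot: [-0.191, 3.135, 0.0]
contact_force: [0.0, -0.3, -1.8]
grip_width: 0.282
gripper_force: 79.3
```

>>> {"api": "step_arm", "payload": {
  "moves": [
    [0,0,0,-0.001,0,0,0.2],
    [0,0,0,-0.001,0,0,0.2],
    [0,0,0,0,0,0,0.2]
  ]
}}

```text
time: 37.3
tool_pos: [0.5825, 0.3482, 0.0132]
tcp_rot: [0.192, -3.135, 0.0]
contact_force: [-1.2, -0.0, -1.5]
grip_width: 0.283
gripper_force: 79.4
```

>>> {"api": "step_arm", "payload": {
  "moves": [
    [0,0,0,-0.001,0,0,0.2],
    [0,0,0,-0.001,0,0,0.2],
    [0,0,0,0,0,0,0.2]
  ]
}}

```text
time: 37.55
tool_pos: [0.5825, 0.3481, 0.0131]
tcp_rot: [0.192, -3.131, 0.001]
contact_force: [-6.5, -0.6, 2.7]
grip_width: 0.284
gripper_force: 79.7
```

>>> {"api": "step_arm", "payload": {
  "moves": [
    [0,0,0,-0.001,0,0,0.2],
    [0,0,0,-0.001,0,0,0.2],
    [0,0,0,0,0,0,0.2]
  ]
}}

```text
time: 37.8
tool_pos: [0.5826, 0.3481, 0.0131]
tcp_rot: [0.193, -3.128, 0.001]
contact_force: [-10.6, -0.6, 5.7]
grip_width: 0.284
gripper_force: 80.1
```

>>> {"api": "step_arm", "payload": {
  "moves": [
    [0,0,0,-0.001,0,0,0.2],
    [0,0,0,-0.001,0,0,0.2],
    [0,0,0,0,0,0,0.2]
  ]
}}

```text
time: 38.05
tool_pos: [0.5826, 0.3481, 0.0131]
tcp_rot: [0.193, -3.124, 0.001]
contact_force: [-14.2, -0.4, 9.2]
grip_width: 0.283
gripper_force: 80.4
```

The blade reached the slot back, with a clear contact force at x = 0.5826. I'll ease off, release and lift.

>>> {"api": "step_arm", "payload": {
  "force": 40,
  "moves": [
    [0,0,0,0.002,0,0,0.2],
    [0,0,0,0.0025,0,0,0.2],
    [0,0,0,0,0,0,0.2],
    [0,0,0,0,0,0,0.5],
    [0,0,0,0,0,0,0.5],
    [0,0,0,0,0,0,0.5],
    [0,0,0,0,0,0,0.5],
    [0,0,0,0,0,-0.015,0.5],
    [0,0,0,0,0,-0.025,0.5],
    [0,0,0,0,0,-0.03,0.5],
    [0,0,3.5,0,0,-0.03,0.5],
    [0,0,3.5,0,0,-0.03,0.5],
    [0,0,0,0,0,0,0.5],
    [0,0,0,0,0,0,0.5]
  ]
}}

```text
time: 39.22
tool_pos: [0.5867, 0.3495, 0.1463]
tcp_rot: [-0.0, 3.136, 0.005]
contact_force: [-0.0, 0.3, -0.0]
grip_width: 0.5
gripper_force: 0.0
```

```bash
python3 - <<'E'
from h import *
d=env.get_image("top");w=wrist();s=env.get_image("scene")
print(env.read_state()["tool_pos"],env.read_state()["tcp_rot"])
r=lambda i,sz:cv2.resize(np.ascontiguousarray(i[:,:,::-1]),sz,interpolation=cv2.INTER_CUBIC)
top=np.hstack([r(s["img"][170:300,370:500],(400,300)),r(w["img"],(400,300))])
bot=np.hstack([r(d["img"][150:240,380:440],(200,300)),r(s["img"][195:260,110:180],(323,300)),r(d["img"][130:260,200:320],(277,300))])
cv2.imwrite("pics/mix.png",np.vstack([top,bot]))
E
```

```text
[0.58382821 0.34792885 0.14181502] [ 2.11931276e-04 -3.13968025e+00  1.94677095e-03]
```

View pics/mix.png

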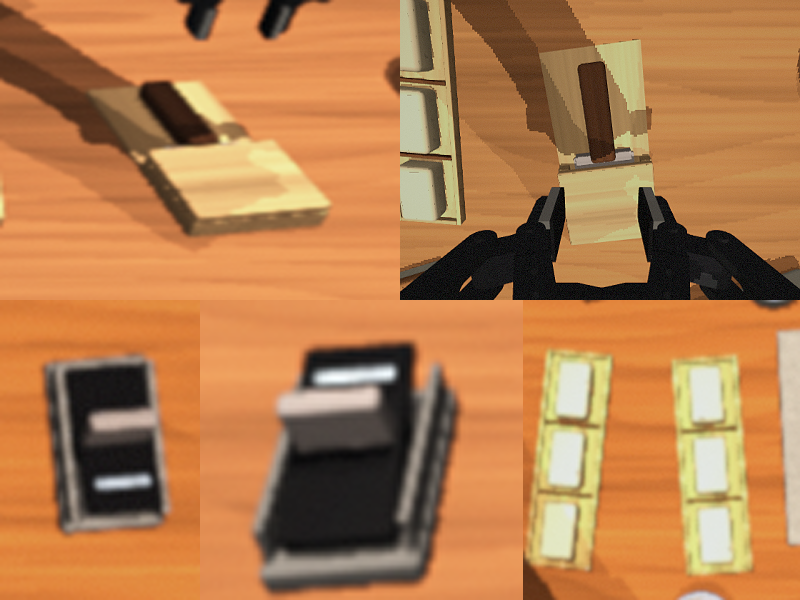

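The mix shows the scraper fully home and lying flat, with the blade only a sliver outside the slot. All six bars lie flat in the trays. The rocker is still off, with its white bar at the raised near end. Measuring the white bar and rib.

```bash
python3 - <<'E'
from h import *
d=env.get_image("top");h=cv2.cvtColor(d["img"],cv2.COLOR_RGB2HSV)
m=(h[...,2]>110);k=np.zeros_like(m);k[172:217,402:424]=1
for b in blobs(d,m&k,.056,8):print(*b)
E
```

```text
[412. 215.] [ 523.1 -329.9] [ 535.6 -332.5] 89.0 [53. 30.]
[416. 204.] [ 550.6 -341.4] [ 550.5 -341.7] -84.7 [36.  9.]
[415. 186.] [ 597.3 -340.3] [ 596.9 -340.1] -90.0 [40. 15.]
```

>>> {"api": "step_arm", "payload": {
  "moves": [
    [0,0,0,0.0015,-0.0385,0,0],
    [0,0,0,0.0015,-0.0385,0,0],
    [0,0,0,0.0015,-0.0385,0,0],
    [0,0,0,0.0015,-0.0385,0,0],
    [0,0,0,0.0015,-0.0385,0,0],
    [0,0,0,0.0015,-0.0385,0,0],
    [0,0,0,0.0015,-0.0385,0,0],
    [0,0,0,0.0015,-0.0385,0,0],
    [0,0,0,0.0015,-0.0385,0,0],
    [0,0,0,0.0015,-0.0385,0,0],
    [0,0,0,0.0015,-0.0385,0,0],
    [0,0,0,0.0015,-0.0385,0,0],
    [0,0,0,0.0015,-0.0385,0,0],
    [0,0,0,0.0015,-0.0385,0,0],
    [0,0,0,0.0015,-0.0385,0,0],
    [0,0,0,0.0015,-0.0385,0,0],
    [0,0,0,0.0015,-0.0385,0,0],
    [0,0,0,0.0015,-0.0385,0,0],
    [0,0,0,0,0,0,0],
    [0,0,0,0,0,0,0]
  ]
}}

```text
time: 41.08
tool_pos: [0.5562, -0.3464, 0.1413]
tcp_rot: [-0.006, -3.139, -0.002]
contact_force: [-0.1, 0.4, 0.7]
grip_width: 0.002
gripper_force: 0.0
```

>>> {"api": "step_arm", "payload": {
  "moves": [
    [0,0,0,0.0065,0.005,0,0],
    [0,0,0,0,0,0.025,0],
    [0,0,0,0,0,0.025,0],
    [0,0,0,0,0,0.018,0],
    [0,0,0,0,0,0,0],
    [0,0,0,0,0,0.008,0],
    [0,0,0,0,0,0.008,0],
    [0,0,0,0,0,0,0]
  ]
}}

```text
time: 41.75
tool_pos: [0.5507, -0.3386, 0.0587]
tcp_rot: [0.001, -3.141, -0.001]
contact_force: [-0.8, -0.2, 0.3]
grip_width: 0.002
gripper_force: 0.0
```

>>> {"api": "step_arm", "payload": {
  "moves": [
    [0,0,0,0,0,0.006,0],
    [0,0,0,0,0,0.006,0],
    [0,0,0,0,0,0.006,0],
    [0,0,0,0,0,0.004,0],
    [0,0,0,0,0,0,0],
    [0,0,0,0,0,0,0],
    [0,0,0,0,0,0,0]
  ]
}}

```text
time: 42.33
tool_pos: [0.5509, -0.3397, 0.038]
tcp_rot: [0.0, 3.141, -0.0]
contact_force: [-2.4, 1.5, 6.1]
grip_width: -0.003
gripper_force: 3.2
```

>>> {"api": "step_arm", "payload": {
  "moves": [
    [0,0,0,0,0,0.002,0],
    [0,0,0,0,0,0.002,0],
    [0,0,0,0,0,0.001,0],
    [0,0,0,0,0,0,0],
    [0,0,0,0,0,0,0]
  ]
}}

```text
time: 42.75
tool_pos: [0.551, -0.3398, 0.0375]
tcp_rot: [0.0, 3.139, -0.002]
contact_force: [-9.8, 4.6, 30.0]
grip_width: -0.003
gripper_force: 15.3
```

>>> {"api": "step_arm", "payload": {
  "moves": [
    [0,0,0,0,0,-0.015,0],
    [0,0,0,0,0,-0.03,0],
    [0,0,0,0,0,-0.03,0],
    [0,0,0,0,0,-0.03,0],
    [0,0,0,0,0.03,0,0],
    [0,0,0,0,0.035,0,0],
    [0,0,0,0,0.035,0,0],
    [0,0,0,0,0.035,0,0],
    [0,0,0,0,0.035,0,0],
    [0,0,0,0,0.03,0,0],
    [0,0,0,0,0,0,0],
    [0,0,0,0,0,0,0],
    [0,0,0,0,0,0,0]
  ]
}}

```text
time: 43.83
tool_pos: [0.5512, -0.1399, 0.1372]
tcp_rot: [-0.0, 3.141, -0.001]
contact_force: [0.0, -0.5, 0.2]
grip_width: -0.003
gripper_force: 0.0
```

```bash
python3 - <<'E'
from h import *
s=env.get_image("scene");d=env.get_image("top");print(env.read_state()["time"],env.read_state()["tool_pos"])
r=lambda i,sz:cv2.resize(np.ascontiguousarray(i[:,:,::-1]),sz,interpolation=cv2.INTER_CUBIC)
cv2.imwrite("pics/end.png",np.vstack([r(s["img"][120:330,20:520],(800,336)),np.hstack([r(s["img"][195:260,110:180],(280,260)),r(d["img"][100:310,100:440],(420,260))  ,np.zeros((260,100,3),np.uint8)])]))
E
```

```text
43.9333 [ 0.55122985 -0.14068136  0.13721271]
```

View pics/end.png

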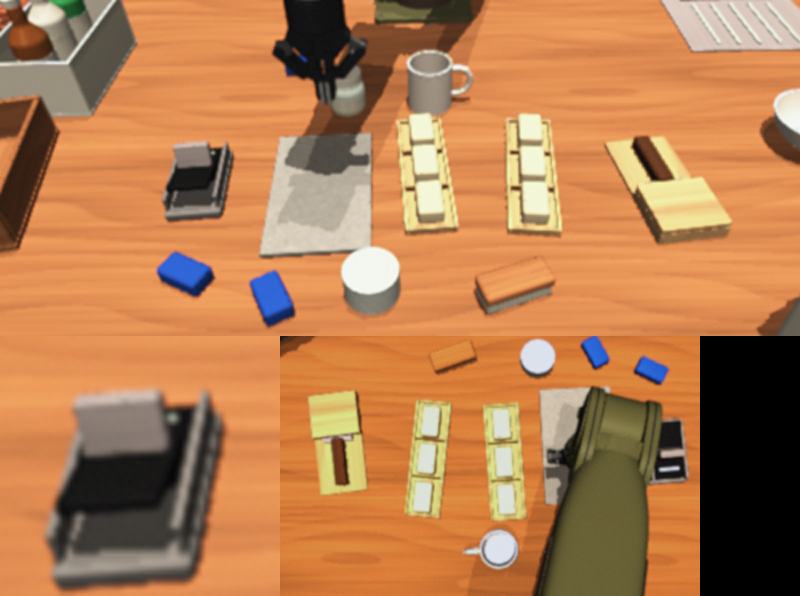

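The rocker has gone over: its far end is now raised and the white bar is down behind the rib. The bars and scraper are as they should be, and nothing else has been disturbed. Handing in.

```bash
python3 -c "
from workcell import env
print(env.job_done())"
```

```text
the job is handed in; nothing more can be done
None
```

I dealt all six bars three to each tray, slid the scraper fully home in its dock, switched the fan rocker on last, and handed the job in at about 44 s; the hand-in returned no verdict.

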